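Eject a sample block and hold it square in the gauge

TASK

Press the ejector's pedal down to its stop and let it come back up, so that the sample block slides out of the tunnel; then take the block to the gauge and press it flat on the plate into the corner, a long side flush against the long fence and an end flush against the short fence. Finish while still holding it there with the gripper, pushed firmly against both fences at once; do not let go. Leave the marker pen on the bench and the small brass block on the gauge plate where they are.

Things in the scene. Friction and masses are not known exactly. Their poses are not given: they have to be found in the camera images.
- sample: pressed-cereal sample block, brown, rigid, 70 (x) x 44 (y) x 46 (z) mm, 110 to 200 g; origin at the centre of its underside. It starts out of reach in the ejector's covered tunnel, its x along the tunnel. A full pedal stroke pushes it about 73 mm to the ejector's -x, onto the open run-out tray, where it stays.
- ejector: sample ejector, fixed to the bench: white base 240 (x) x 190 (y) x 12 mm high, origin at the centre of its underside; its -x end is turned roughly to the robot. Tunnel and run-out tray lie along x at y = +45, the pedal along x at y = -50.
- ejector_mouth (a point): mouth of the aluminium tunnel, floor level (x = +5, y = +45, z = 12 mm in the ejector frame, same axes). The tunnel runs to +x from here, 115 long, 62 wide, roof 70 above the bench. To -x is the run-out tray, open above, 60 wide over its 6 mm high side lips, with a 6 mm high end lip 118 mm from here.
- pedal (a joint): angle of the spring pedal, a lever hinged at its +x end (hinge at x = +90, y = -50, z = 30 in the ejector frame): 0 = up, 0.22 rad = down on its stop (pad sinks 28 mm). About 3 N on the pad starts it, 7 to 9 N reaches the stop; it springs back up. It drives the pusher in the tunnel and takes it back; the block stays out.
- pedal_pad (a point): centre of the upper face of the pedal's black rubber pad, 60 (x) x 50 (y) mm, about 69 above the bench at rest and 40 when down; moves with the pedal.
- gauge: squaring gauge, fixed to the bench: aluminium plate 180 (x) x 140 (y) x 8 mm high, origin at the centre of its underside, with two dark steel fences on top, a long one 12 mm high and a short one 30 mm high (tops 20 and 38 above the bench), that meet in a right-angled corner.
- gauge_corner (a point): inner corner of the two fences, on the plate's upper face (x = +70, y = +50, z = 8 mm in the gauge frame); its axes are the gauge's. Fully home, the block's origin is at x = -35, y = -22, z = 0 from here.
- long_fence: long fence, 140 x 12 x 12 mm, along the gauge's x; its inner face looks to the gauge's -y. Origin under its middle. A long side of the block goes against it.
- short_fence: short fence, 80 long along the gauge's y, 12 wide, 30 high; its inner face looks to the gauge's -x. Origin under its middle. An end of the block goes against it.
- check_block: small brass block 18 x 18 x 24 standing on the gauge plate, at the corner of the plate diagonally opposite the fence corner; origin at the centre of its underside. Leave alone.
- pen: capped marker pen, 14 thick, 136 long, lying on the bench between ejector and gauge; origin under its middle. Leave alone.
Not all that is in view belongs to the job. What is shaped like the gauge but orange is not meant.

How it is judged:
On the way, in this order (a step that is already met when the one before it is completed fails the run):
1. the pedal is pressed down to its stop (value of joint pedal above 0.2 rad), for 0.1 s.
2. the pedal is let up and the block has been brought onto the gauge (value of joint pedal below 0.04 rad and horizontal distance between sample and gauge_corner below 0.09 m and z of sample in the frame of gauge_corner below 0.03 m), for 0.1 s.
At the end, for the whole second after the job is handed in: The block lies flat on the gauge plate (within 3 mm and 0.06 rad), its long side within 3 mm of the long fence and its end within 3 mm of the short fence, square to them within 0.06 rad, at rest, touching each fence with more than 1.5 N, the fingers still on it with more than 1 N; the pedal is up (contact force between sample and long_fence above 1.5 N and contact force between sample and short_fence above 1.5 N and x of sample in the frame of gauge_corner between -0.038 and -0.032 m and y of sample in the frame of gauge_corner between -0.025 and -0.019 m and z of sample in the frame of gauge_corner between -0.003 and 0.003 m and angle between the x axis of sample and the x axis of gauge, either way round below 0.06 rad and angle between sample's own z axis and vertical below 0.06 rad and contact force between the fingers and sample above 1 N and linear speed of sample below 0.01 m/s and value of joint pedal below 0.04 rad); the arm keeps its last pose, push and grip.
It fails at once if the marker pen or the brass block is disturbed (moved more than 30 mm) (distance of any of check_block, pen from where it was at the start of the episode above 0.03 m).
It also fails if it takes over 64 s, if anything falls off the work surface, if the arm or the gripper's body presses on something with over 40 N, if the wrist force passes 120 N, or if a joint passes its speed limit or range.

ROBOT

A 6-joint arm with a two-finger parallel gripper is mounted at the origin on the work surface. World frame = base frame: x ahead of the robot, y to its left, z up, the work surface at z = 0. Lengths are in m, angles in rad, forces in N, time in s.
With the tool pointing down it reaches from about 0.375 to 0.925 m from the base axis. Payload 5.7 kg.
Tool frame: the origin (TCP) lies midway between the tips of the shut fingers; the grasp point (between the pads) lies 19 mm behind it; z points along the fingers, x is the direction in which the jaws open and shut, and the axes are right-handed (so a half turn about z gives the same grasp; the last joint's range is limited). The gripper opens to 88 mm and grips with 3 to 60 N. Pads are 20 mm wide; open, the fingers measure 115 mm over their backs; the gripper's body (75 mm by 178 mm) begins 61 mm behind the grasp point.
Start: joints at [-1.251, 0.359, 1.51, -0, 1.272, -0.115], TCP at [0.253, -0.544, 0.223] pointing down, gripper open.
Joint ranges: [-2.97, 2.97], [-1.01, 2.36], [0.21, 2.38], [-0.96, 4.11], [0.2, 2.71], [-2.98, 2.98]. Speed limits (rad/s): [2.39, 2.39, 3.14, 3.14, 3.14, 3.14].

INTERFACE

Orientations are given as a unit quaternion [x, y, z, w].
In Python, from bench import move_ptp, servo_line, goto_joints, move_gripper, sleep, inverse_kinematics, capture, PlanningError, close_job, spot_in, silhouettes, current_clock, current_joint_pos, current_qvel, current_joint_torque, current_position, current_orientation, current_force, current_torque, current_finger_gap gives the robot as it stands. Calls block until the motion is done:
- move_ptp(position, orientation): joint-space move of the TCP to a pose.
- servo_line(position, orientation=None, rate=0.15, contact_N=None): straight line of the TCP; orientation=None keeps the orientation; rate is the mean speed in m/s. With contact_N (N) it stops when the force on the tool has changed by that much, and returns True; else False.
- goto_joints(angles): joint-space move.
- move_gripper(opening): finger opening in m; the grip force is fixed at half the most; returns when the fingers have stopped.
- sleep(seconds).
- inverse_kinematics(position, orientation): joint angles nearest the present ones, or None.
- capture(name): name is "side" or "top" or "wrist"; returns a dict with "image" (384x512x3 uint8, blue, green, red), "range_z" (384x512 float32, m along the optical axis (not along the pixel's ray), 0 where there is no reading), "intrinsics" (3x3 intrinsics, pixels), "k1" (the pictures are not rectified: a ray, as slopes to the right and down, at radius r is drawn at 1 + k1 r^2 times it, then the intrinsics apply), "R" (3x3) and "t" (3): a world point X has camera coordinates R X + t. Camera axes: x right, y down, z forward; pixel columns grow to the right and rows downward; lengths in m; the calibration is good to about 2 mm. A picture is of the moment at which its call begins.
A pose or a line that the arm cannot do raises PlanningError and nothing moves.
- close_job(): hands the job in, once; it reports no verdict.
Trained networks look in the newest picture that a camera, given by its name, has taken for a name from the list of things; names that differ only in an ending like _2 or _b are one class to them, and where a whole thing is asked for, a point or a joint stands for the part that bears it (a point fixed in the world has none). Each returns a list of dicts, best first, with "conf" (0 to 1); they miss things now and then, are a little off and sometimes report something else, mostly with a low value. They report only what shows in the picture. A call takes as long as a camera call. They do not tell look-alikes from the thing itself.
- spot_in(camera, query): "xy" ([column, row] in pixels, amid what is visible of it).
- silhouettes(camera, query): "region" (384x512 bool, what is visible of it) and "xy" ([column, row] in pixels, amid what is visible of it).
Readings, each from a call of its own:
- current_clock(): time.
- current_joint_pos(): joint angles.
- current_qvel(): joint speeds.
- current_joint_torque(): joint torques, N m.
- current_position(): TCP position.
- current_orientation(): TCP orientation.
- current_force(): force on the tool from outside, world axes, zero at the start.
- current_torque(): the same for the moment, N m.
- current_finger_gap(): finger opening in m.
Only numpy, scipy, OpenCV 4.12 (cv2) and the standard library are available. Lean on these libraries where they do the work, as an engineer would, in place of code of your own. Each camera call takes 0.05 s, during which the arm holds its last target.

## Working session

There is one attempt and no reset: what is moved stays moved. The work goes in short steps, each a Python script; the robot and the scene stay as the last script left them, time stands still between calls to the robot, and variables do not carry over. Pictures are saved under pics/ and viewed, and the job is handed in when it is done.

```bash
ls; mkdir -p pics; cat > h.py <<'E'
import numpy as np, cv2
from bench import *
def save(c,fn):
    cv2.imwrite('pics/'+fn,c['image'])
def ray(c,px):
    K=np.array(c['intrinsics']);k1=float(c['k1'])
    d=np.array([(px[0]-K[0,2])/K[0,0],(px[1]-K[1,2])/K[1,1]])
    u=d.copy()
    for _ in range(30): u=d/(1+k1*(u@u))
    R=np.array(c['R']);t=np.array(c['t'])
    return -R.T@t, R.T@np.array([u[0],u[1],1.0])
def atz(c,px,z):
    o,d=ray(c,px); return o+d*(z-o[2])/d[2]
def atdepth(c,px,win=1):
    x,y=int(round(px[0])),int(round(px[1]))
    w=c['range_z'][max(0,y-win):y+win+1,max(0,x-win):x+win+1]; w=w[w>0]
    if not len(w): return None
    o,d=ray(c,px); return o+d*np.median(w)
def proj(c,X):
    q=np.array(c['R'])@np.array(X)+np.array(c['t']); u=q[:2]/q[2]; u=u*(1+float(c['k1'])*(u@u))
    K=np.array(c['intrinsics']); return np.array([K[0,0]*u[0]+K[0,2],K[1,1]*u[1]+K[1,2]])
def tri(c1,p1,c2,p2):
    o1,d1=ray(c1,p1);o2,d2=ray(c2,p2)
    s=np.linalg.lstsq(np.stack([d1,-d2],1),o2-o1,rcond=None)[0]
    a=o1+d1*s[0];b=o2+d2*s[1]; return (a+b)/2,np.linalg.norm(a-b)
def cloud(c,mask=None):
    Z=c['range_z']; m=Z>0
    if mask is not None: m&=mask
    v,u=np.nonzero(m)
    K=np.array(c['intrinsics']);k1=float(c['k1'])
    d=np.stack([(u-K[0,2])/K[0,0],(v-K[1,2])/K[1,1]],1);s=d.copy()
    for _ in range(30): s=d/(1+k1*(s**2).sum(1,keepdims=True))
    P=np.c_[s,np.ones(len(s))]*Z[v,u][:,None]
    return (P-np.array(c['t']))@np.array(c['R']), u, v
E
cat > s1.py <<'E'
from h import *
import pickle
np.set_printoptions(precision=4,suppress=True)
C={}
for n in ['top','side','wrist']:
    C[n]=capture(n); save(C[n],n+'0.png')
    c=C[n]; print(n,-np.array(c['R']).T@c['t'],c['k1'],np.array(c['intrinsics'])[0,0], 'fwd',np.array(c['R'])[2])
    for q in ['ejector','pedal_pad','gauge','long_fence','short_fence','check_block','pen','sample']:
        for r in silhouettes(n,q)[:3]:
            p=atdepth(c,r['xy']); print(' ',q,round(r['conf'],2),np.round(r['xy'],0),r['region'].sum(),p)
            C[(n,q,len([k for k in C if k[0]==n and k[1]==q]))]=r['region']
pickle.dump(C,open('c0.pkl','wb'))
print(current_clock(),current_orientation())
E
python3 s1.py
```

```text
pics
top [0.4067 0.0111 0.916 ] 0.042198562609478664 387.18954840529534 fwd [ 0.0925 -0.0379 -0.995 ]
  ejector 0.62 [166. 167.] 8457 [0.5574 0.1859 0.0133]
  pedal_pad 0.95 [185. 167.] 1057 [0.5489 0.1347 0.0664]
  gauge 0.94 [151. 284.] 5139 [0.29   0.2157 0.0086]
  gauge 0.81 [328. 166.] 4336 [ 0.5578 -0.1961  0.0092]
  gauge 0.65 [353. 298.] 4930 [ 0.2503 -0.2457  0.0095]
  long_fence 0.86 [324. 292.] 394 [ 0.2671 -0.1778  0.0195]
  long_fence 0.84 [123. 291.] 390 [0.2756 0.2753 0.0214]
  long_fence 0.67 [306. 164.] 399 [ 0.561  -0.1427  0.0212]
  short_fence 0.7 [345. 263.] 235 [ 0.3334 -0.222   0.0388]
  short_fence 0.64 [144. 250.] 248 [0.3668 0.2257 0.0383]
  short_fence 0.6 [352. 194.] 78 [ 0.4897 -0.2453  0.033 ]
  check_block 0.46 [352. 197.] 79 [ 0.4828 -0.2462  0.0323]
  pen 0.84 [247. 146.] 322 [ 0.6067 -0.0034  0.013 ]
  pen 0.2 [187. 166.] 1027 [0.5502 0.1299 0.0661]
  sample 0.49 [142. 163.] 11 [0.5668 0.2414 0.0136]
side [0.0306 0.5004 0.6748] -0.043979461220511405 393.96460528844904 fwd [ 0.4915 -0.5407 -0.6827]
  ejector 0.92 [176. 228.] 7597 [0.5677 0.1823 0.0106
[... 289 characters left out ...]
rt_fence 0.67 [264. 143.] 235 [ 0.6197 -0.1736  0.0336]
  short_fence 0.58 [219. 295.] 458 [0.3572 0.2466 0.0361]
  check_block 0.36 [272. 164.] 256 [ 0.5557 -0.134   0.0164]
  pen 0.54 [224. 182.] 236 [ 0.6017 -0.0004  0.0107]
  pen 0.21 [286. 158.] 2310 [ 0.5532 -0.1921  0.0077]
  sample 0.62 [155. 233.] 267 [0.5671 0.2361 0.0402]
  sample 0.55 [285. 158.] 2190 [ 0.555  -0.187   0.0064]
wrist [ 0.3292 -0.5081  0.3859] -0.013309188477529686 277.8647609152365 fwd [-0.2756 -0.1274 -0.9528]
  gauge 0.61 [52. 59.] 13579 [ 0.2644 -0.2498  0.0095]
  long_fence 0.68 [ 0. 14.] 153 [ 0.2892 -0.1856  0.0141]
  short_fence 0.79 [67.  3.] 235 [ 0.3332 -0.264   0.0264]
1.35 [ 0.843 -0.538 -0.    -0.   ]
```

View pics/top0.png

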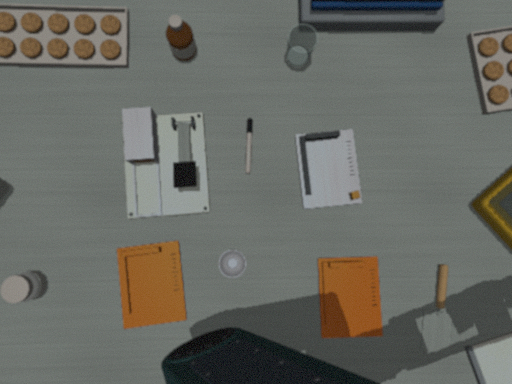

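View pics/side0.png

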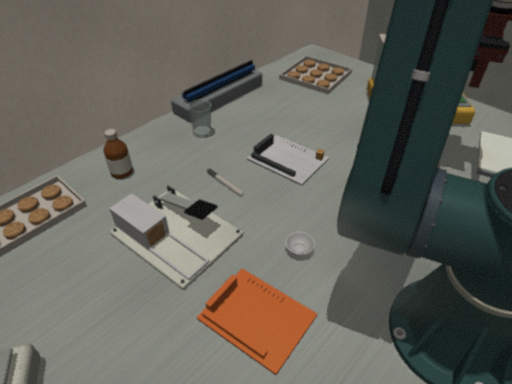

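The top view shows the silver gauge at about (328,168), with its long fence at (306,164), short fence at (322,135) and brass block at (354,195). The ejector is at about (167,165), the pad at (185,174) and the pen at (249,146). The orange look-alikes sit at the lower left and lower right. The side view agrees, with the sample's end visible in the tunnel mouth at (155,233). Next I'll fit the poses of the gauge and ejector.

```bash
cat > s2.py <<'E'
from h import *
import pickle
np.set_printoptions(precision=4,suppress=True)
C=pickle.load(open('c0.pkl','rb'))
for n in ['top','side']:
    c=C[n]; P,u,v=cloud(c)
    for name,ctr,zr,rad in [('gauge plate',(0.557,-0.195),(0.005,0.3),0.13),('ej base',(0.557,0.19),(0.007,0.3),0.17),('longf',(0.56,-0.14),(0.014,0.026),.09),('shortf',(0.625,-0.17),(0.028,0.045),.07),
       ('roof',(0.63,0.25),(0.064,0.08),.12),('pad',(0.54,0.137),(0.05,0.075),.05),('check',(0.483,-0.246),(0.02,0.04),.025)]:
        m=(np.hypot(P[:,0]-ctr[0],P[:,1]-ctr[1])<rad)&(P[:,2]>zr[0])&(P[:,2]<zr[1])
        Q=P[m]
        if len(Q)<5: print(n,name,len(Q));continue
        r=cv2.minAreaRect(Q[:,:2].astype(np.float32)*1000)
        print(n,name,len(Q),'ctr',np.round(r[0],1),'size',np.round(r[1],1),'ang',round(r[2],2),'z',np.median(Q[:,2]))
E
python3 s2.py
```

```text
top gauge plate 4365 ctr [ 544.8 -203.8] size [235.2 233.2] ang 85.01 z 0.009446182062714997
top ej base 8544 ctr [564.4 188. ] size [239.8 191.2] ang 4.3 z 0.014299484352721825
top longf 359 ctr [ 563.9 -170.2] size [140.1  74.8] ang 5.47 z 0.0207622477032356
top shortf 209 ctr [ 628.7 -178.2] size [12.7 79.3] ang 5.42 z 0.038724838232296846
top roof 1532 ctr [617.6 215.2] size [128.  106.3] ang 3.68 z 0.07050939466681475
top pad 626 ctr [546.5 135.5] size [85.3 50. ] ang 3.15 z 0.06683618518425047
top check 71 ctr [ 489. -252.] size [17.3 18. ] ang 13.13 z 0.03321274930056741
side gauge plate 2156 ctr [ 551.7 -194.7] size [181.3 145.5] ang 5.59 z 0.007891890877956664
side ej base 7636 ctr [562.8 188.8] size [242.4 190.9] ang 3.83 z 0.01221962659238724
side longf 270 ctr [ 567. -142.] size [ 71.2 148. ] ang 68.68 z 0.018706029252345324
side shortf 122 ctr [ 627.2 -177.7] size [15.3 84.1] ang 5.57 z 0.036349135494731316
side roof 1141 ctr [620.7 238.1] size [117.   63.5] ang 3.29 z 0.0689543803949981
side pad 463 ctr [545.4 137.9] size [87.9 50.5] ang 4.68 z 0.06661569224296597
side check 47 ctr [ 486.3 -251.1] size [17.5 20.4] ang 12.7 z 0.0303728804937582
```

Both views agree within about 2–3 mm. Gauge yaw is about 5.5°, ejector yaw about 4°, and the heights match the text: plate 8–9 mm, pad 67 mm, roof 70 mm. Next I'll go above the pad with the gripper shut and check with the wrist camera.

```bash
cat >> h.py <<'E'
np.set_printoptions(precision=4,suppress=True)
def qd(deg):
    a=np.radians(deg)/2; return [float(np.cos(a)),float(np.sin(a)),0.0,0.0]
EJ=np.array([.5636,.1884]); EY=4.0
GC=np.array([.6175,-.1385]); GY=5.5
def R2(d):
    a=np.radians(d); return np.array([[np.cos(a),-np.sin(a)],[np.sin(a),np.cos(a)]])
def ej(x,y): return EJ+R2(EY)@np.array([x,y])
def gc(x,y): return GC+R2(GY)@np.array([x,y])
def st(s=''):
    print(s,'t',round(current_clock(),2),'pos',np.array(current_position()),'F',np.array(current_force()),'T',np.array(current_torque()),'gap',round(current_finger_gap(),4))
E
cat > s3.py <<'E'
from h import *
p=ej(-37,-50) if 0 else ej(-.037,-.05)
print(p, inverse_kinematics([*p,.2],qd(94)))
move_ptp([float(p[0]),float(p[1]),.2],qd(94)); move_gripper(0.0); st()
c=capture('wrist'); save(c,'w1.png')
for q in ['pedal_pad','sample']:
    for r in silhouettes('wrist',q)[:2]:
        P,_,_=cloud(c,r['region']); rr=cv2.minAreaRect(P[:,:2].astype(np.float32)*1000)
        print(q,r['conf'],r['xy'],atdepth(c,r['xy']),np.median(P,0),rr)
t=capture('top'); 
for r in silhouettes('top','pedal_pad')[:1]:
    print(atdepth(t,r['xy']))
E
python3 s3.py
```

```text
[0.5302 0.1359] [ 0.1248  0.3059  1.6528 -0.      1.1829 -1.5158]
 t 5.29 pos [0.5302 0.1359 0.2   ] F [ 0.2983  0.6326 -0.4561] T [ 0.0701 -0.1418  0.0443] gap 0.0002
pedal_pad 0.95 [260.1, 185.2] [0.5356 0.1364 0.0709] [0.5346 0.1371 0.07  ] ((544.85888671875, 135.0538330078125), (83.00050354003906, 53.679481506347656), 0.7367834448814392)
pedal_pad 0.69 [303.2, 175.7] [0.5364 0.1926 0.0129] [0.5298 0.1951 0.0136] ((559.2011108398438, 194.16195678710938), (230.10089111328125, 202.59695434570312), 4.6267924308776855)
sample 0.58 [25.4, 226.0] [ 0.6225 -0.1637  0.0369] [ 0.6251 -0.1691  0.0342] ((632.5431518554688, -189.32119750976562), (28.90406608581543, 105.74504852294922), 18.121580123901367)
[ 0.5607 -0.1365  0.0204]
```

View pics/w1.png

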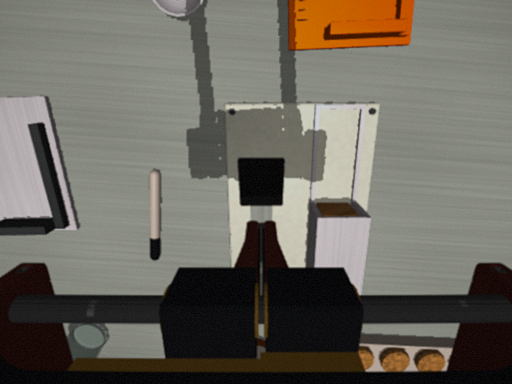

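The wrist view shows the pad at (260,182), in line with the fingers and 70 mm high. The sample's end shows in the tunnel mouth at (337,209). Now I'll press the pedal.

```bash
cat > s4.py <<'E'
from h import *
p=ej(-.037,-.05); x,y=float(p[0]),float(p[1])
servo_line([x,y,.085],rate=.2); st('above')
print(servo_line([x,y,.055],rate=.03,contact_N=25)); st()
print(servo_line([x,y,.036],rate=.03,contact_N=14)); st('down')
sleep(.3); st('held')
c=capture('side'); save(c,'s_down.png')
c=capture('top'); save(c,'t_down.png')
for r in silhouettes('top','sample')[:2]: print(r['conf'],r['xy'],atdepth(c,r['xy']),r['region'].sum())
E
python3 s4.py
```

```text
above t 6.27 pos [0.5308 0.136  0.0855] F [-0.3021  0.0712  0.0791] T [ 0.1079 -0.1261  0.0254] gap 0.0004
False
 t 7.42 pos [0.5292 0.1358 0.0547] F [-1.9557  0.1579  4.0293] T [-0.0049  0.2852  0.0226] gap 0.0001
True
down t 7.94 pos [0.5281 0.1358 0.0404] F [-2.7308 -0.379  14.9112] T [ 0.0214  0.5752 -0.039 ] gap 0.0005
held t 8.24 pos [0.5281 0.1358 0.0406] F [-2.8732  0.2259 12.852 ] T [-0.0106  0.3867  0.0581] gap 0.0
0.47 [147.7, 195.1] [0.4915 0.2269 0.0114] 110
```

View pics/s_down.png

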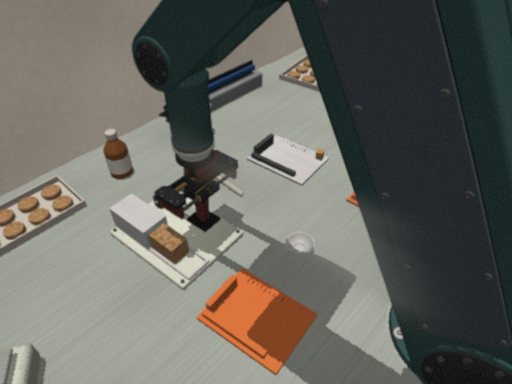

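The pad is on its stop (tip z 40.5 mm at 13 N) and the block is out on the tray at (169,243) in the side view. I'll release the pedal and measure the block.

```bash
cat > s5.py <<'E'
from h import *
p=ej(-.037,-.05); x,y=float(p[0]),float(p[1])
servo_line([x,y,.085],rate=.1); servo_line([x,y,.19],rate=.25); st('up')
move_gripper(.086)
q=ej(-.03,.045); move_ptp([float(q[0]-.03),float(q[1]),.2],qd(94)); st()
for n in ['wrist','side','top']:
    c=capture(n); save(c,n+'2.png')
    for r in silhouettes(n,'sample')[:2]:
        P,_,_=cloud(c,r['region']); T=P[(P[:,2]>.05)&(P[:,2]<.064)]
        print(n,round(r['conf'],2),np.round(r['xy']),r['region'].sum(),atdepth(c,r['xy']))
        if len(T)>20: print('   top',len(T),np.median(T[:,2]),cv2.minAreaRect(T[:,:2].astype(np.float32)*1000))
    P,_,_=cloud(c); T=P[(P[:,2]>.05)&(P[:,2]<.064)&(np.hypot(*(P[:,:2]-ej(-.03,.045)).T)<.05)]
    if len(T)>20: print('   cloud top',len(T),np.median(T[:,2]),cv2.minAreaRect(T[:,:2].astype(np.float32)*1000))
E
python3 s5.py
```

```text
up t 9.57 pos [0.5295 0.1358 0.189 ] F [ 0.6706 -0.0296 -0.8482] T [ 0.0582 -0.111  -0.0486] gap 0.0002
 t 11.4 pos [0.5003 0.2319 0.2001] F [-0.8593 -1.2049 -0.2991] T [ 0.0397 -0.1477 -0.0106] gap 0.0863
wrist 0.92 [258. 196.] 2410 [0.5222 0.2316 0.0589]
   top 2160 0.05898694270106553 ((529.1876220703125, 231.67147827148438), (70.20845031738281, 44.015438079833984), 4.187882900238037)
wrist 0.53 [176. 204.] 2311 [0.5351 0.1394 0.0709]
   top 175 0.062121918634478746 ((558.2947387695312, 141.28123474121094), (22.65764617919922, 50.87797927856445), 16.79911231994629)
   cloud top 2227 0.05897772797282585 ((532.2490844726562, 228.79066467285156), (77.62140655517578, 61.728111267089844), 8.980030059814453)
side 0.63 [168. 243.] 1029 [0.5112 0.2409 0.0561]
   top 594 0.05678162439397394 ((527.3189697265625, 232.38917541503906), (71.49732971191406, 44.61277389526367), 4.289913177490234)
side 0.4 [284. 158.] 2317 [ 0.557  -0.1863  0.0079]
   cloud top 634 0.05677123424030203 ((531.5274047851562, 229.60220336914062), (81.1716079711914, 60.75107192993164), 7.480477809906006)
top 0.56 [151. 192.] 11 [0.4954 0.2135 0.0411]
```

View pics/wrist2.png

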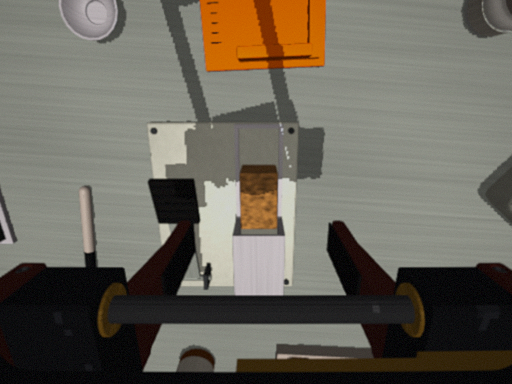

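View pics/side2.png

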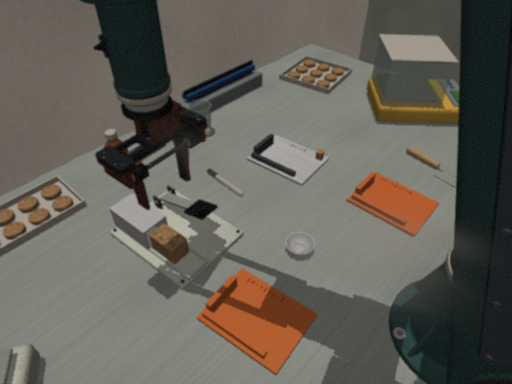

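The block is at (0.5285, 0.232), yaw 4.2°, top at 58 mm, with its 70×44 mm footprint confirmed from two views. The pad is back up at 71 mm. Now I'll grasp across the 44 mm sides with the tips 16–17 mm above the underside, so they clear the 12 mm fence later.

```bash
cat > s6.py <<'E'
from h import *
x,y=.5283,.232
servo_line([x,y,.11],qd(94.2),rate=.2)
print(servo_line([x,y,.0285],rate=.08,contact_N=6)); st('at')
move_gripper(.0); st('gripped')
servo_line([x,y,.06],rate=.08); st('lift')
servo_line([x,y,.16],rate=.15); st('lift2')
for n in ['wrist','side']:
    c=capture(n); save(c,n+'3.png')
E
python3 s6.py
```

```text
False
at t 13.49 pos [0.5288 0.2321 0.029 ] F [ 0.5674 -0.0348 -0.7284] T [ 0.0745 -0.1766 -0.011 ] gap 0.0857
gripped t 14.22 pos [0.5283 0.2319 0.0285] F [-0.358  -0.3081  1.5272] T [-0.0647 -0.1499  0.0811] gap 0.0439
lift t 14.76 pos [0.5285 0.2321 0.0603] F [-0.1641 -0.4472 -2.3431] T [ 0.0682 -0.171  -0.0055] gap 0.0439
lift2 t 15.57 pos [0.5275 0.2317 0.1591] F [-0.3071 -0.4708 -1.6532] T [ 0.0904 -0.1192 -0.0024] gap 0.0439
```

View pics/wrist3.png

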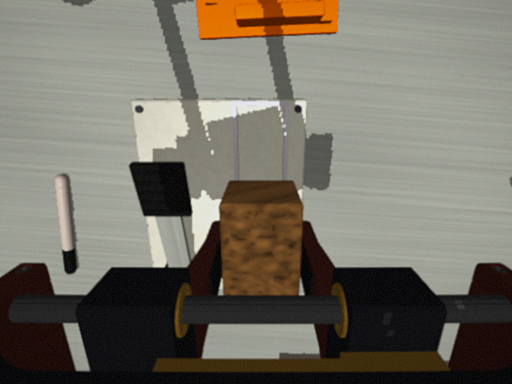

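View pics/side3.png

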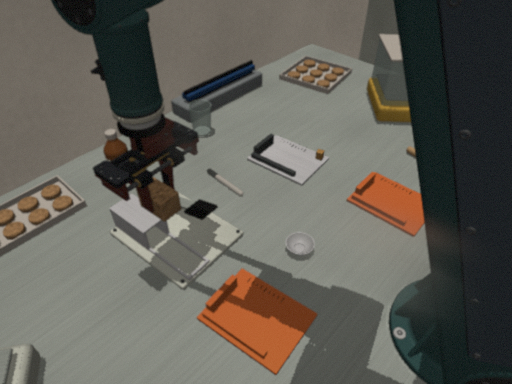

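The block is held with the gap at 43.9 mm, matching its 44 mm width. I'll stop beside the gauge to re-measure it with the wrist camera.

```bash
cat > s7.py <<'E'
from h import *
servo_line([.53,-.01,.2],qd(95.5),rate=.3) if 0 else move_ptp([.53,-.02,.2],qd(95.5))
st()
for n in ['wrist','top','side']:
    c=capture(n); save(c,n+'4.png')
    P,_,_=cloud(c)
    L=(P-np.array([*GC,0])); g=L[:,:2]@R2(GY)  # gauge-corner frame
    m=(abs(g[:,0]+.04)<.09)&(abs(g[:,1]+.03)<.1)
    plate=m&(g[:,0]>-.15)&(g[:,0]<-.01)&(g[:,1]<-.01)&(g[:,1]>-.08)
    print(n,'plate z',np.median(P[plate,2]) if plate.any() else None)
    zo=np.median(P[plate,2])-.008
    lf=(g[:,0]>-.12)&(g[:,0]<-.01)&(abs(g[:,1]-.004)<.02)&(abs(P[:,2]-zo-.020)<.004)
    sf=(g[:,1]<-.01)&(g[:,1]>-.06)&(abs(g[:,0]-.005)<.025)&(abs(P[:,2]-zo-.038)<.005)
    for nm,k in [('long',lf),('short',sf)]:
        if k.sum()>10:
            a=P[k][:,:2].astype(np.float32)*1000; r=cv2.minAreaRect(a)
            print('  ',nm,k.sum(),'g-range',np.percentile(g[k],[1,50,99],axis=0)*1000,'rect',r, 'line',np.degrees(np.arctan2(*cv2.fitLine(a,cv2.DIST_L2,0,.01,.01)[1::-1].ravel())))
E
python3 s7.py
```

```text
t 16.68 pos [ 0.5299 -0.0192  0.1996] F [ 0.0637  0.8089 -1.9269] T [ 0.0566 -0.1444  0.0492] gap 0.0436
wrist plate z 0.009034729654605092
   long 835 g-range [[-118.8667   -0.4149]
 [ -67.4802    6.1414]
 [ -11.4422   11.6842]] rect ((552.2255249023438, -139.4148712158203), (108.73078155517578, 13.163839340209961), 5.506835460662842) line 5.0519547
   short 385 g-range [[  1.6083 -59.6244]
 [  7.2184 -35.0199]
 [ 14.3723 -10.5114]] rect ((628.735107421875, -172.66802978515625), (13.616240501403809, 49.89253616333008), 6.10913610458374) line -84.11179
top plate z None
side plate z 0.007224293420289699
   long 158 g-range [[-118.8181   -2.0312]
 [ -67.9673    7.4579]
 [ -11.5926   13.0253]] rect ((552.0382080078125, -138.74981689453125), (108.53704071044922, 15.579083442687988), 6.309932708740234) line 5.6373444
   short 61 g-range [[ -1.218  -59.1297]
 [  4.2932 -34.4186]
 [ 12.159  -10.5739]] rect ((626.2540893554688, -172.7932586669922), (13.46664047241211, 49.42282485961914), 3.8947737216949463) line -84.34894
  return _methods._mean(a, axis=axis, dtype=dtype,
  ret = ret.dtype.type(ret / rcount)
```

View pics/wrist4.png

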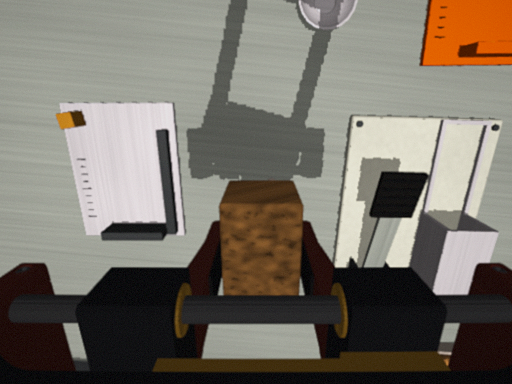

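The gauge corner is confirmed within about 2 mm, plate height is about 8 mm and yaw about 5.5°. Now I'll lower the block about 15 mm short of the short fence and 10 mm short of the long one, then push it in under contact.

```bash
cat > s8.py <<'E'
from h import *
h=gc(-.035-.014,-.022-.010); x,y=map(float,h); Q=qd(GY+90)
move_ptp([x,y,.12],Q); st('hover')
servo_line([x,y,.04],Q,rate=.12); st('low')
print(servo_line([x,y,.020],Q,rate=.02,contact_N=5)); st('down')
print('g TCP',R2(GY).T@(np.array(current_position())[:2]-GC))
c=capture('wrist'); save(c,'wrist5.png'); c=capture('side'); save(c,'side5.png')
E
python3 s8.py
```

```text
hover t 17.57 pos [ 0.5715 -0.1739  0.1201] F [-0.386  -0.2013 -1.7048] T [ 0.0947 -0.1267 -0.0529] gap 0.0441
low t 18.39 pos [ 0.5724 -0.1749  0.0408] F [-0.1158 -0.5836 -0.8065] T [ 0.0866 -0.1518 -0.0026] gap 0.0438
True
down t 19.13 pos [ 0.5716 -0.175   0.0244] F [-0.5824  0.4835  3.7046] T [ 0.055  -0.1088  0.0116] gap 0.0438
g TCP [-0.0492 -0.0319]
```

View pics/wrist5.png

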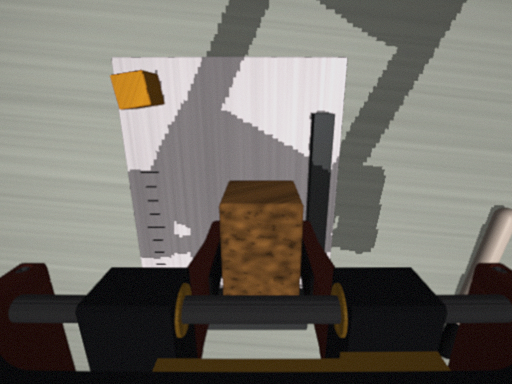

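View pics/side5.png

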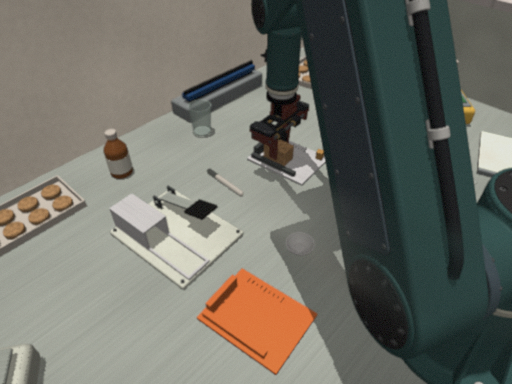

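The block is on the plate with TCP z at 24.4 mm, as expected. Now I'll push +x against the short fence, then +y against the long fence.

```bash
cat > s9.py <<'E'
from h import *
Q=qd(GY+90); z=.0238
def gp(): return R2(GY).T@(np.array(current_position())[:2]-GC)
def gf(): 
    f=np.array(current_force()); return np.r_[R2(GY).T@f[:2],f[2]]
def go(a,b,**k): 
    p=gc(a,b); return servo_line([float(p[0]),float(p[1]),z],Q,**k)
g=gp(); print('start',g,gf())
print(go(-.028,g[1],rate=.02,contact_N=9)); st('x'); print(gp(),gf())
g=gp()
print(go(g[0]+.001,-.014,rate=.02,contact_N=9)); st('y'); print(gp(),gf())
sleep(.3); print(gp(),gf())
E
python3 s9.py
```

```text
start [-0.0492 -0.0319] [ 0.069  -0.7536  5.8981]
True
x t 19.57 pos [ 0.5716 -0.175   0.0245] F [-1.0986 -1.0058  4.7273] T [ 0.052  -0.1043 -0.0498] gap 0.0438
[-0.0492 -0.0319] [-1.19   -0.8959  4.7273]
True
y t 20.16 pos [ 0.572  -0.1659  0.0245] F [ 0.3227 -0.857   3.0485] T [-0.0533 -0.1121  0.0141] gap 0.0439
[-0.048  -0.0229] [ 0.2391 -0.8839  3.0485]
[-0.048 -0.023] [0.1141 1.9783 3.3935]
```

The first x push stopped at once on a transient and the block didn't move, while y reached about −0.023. I'll repeat x.

```bash
cat > g.py <<'E'
from h import *
Q=qd(GY+90); z=.0240
def gp(): return R2(GY).T@(np.array(current_position())[:2]-GC)
def gf(n=6): 
    F=[]
    for _ in range(n): F.append(current_force()); sleep(.02)
    f=np.mean(F,0); return np.r_[R2(GY).T@f[:2],f[2]]
def go(a,b,**k): 
    p=gc(a,b); return servo_line([float(p[0]),float(p[1]),k.pop('z',z)],Q,**k)
def rep(s): p=np.array(current_position()); print(s,round(current_clock(),2),'g',gp()*1e3,'z',p[2]*1e3,'Fg',gf(),'T',np.array(current_torque()))
E
cat > s10.py <<'E'
from g import *
rep('start')
print(go(-.048,-.0245,rate=.02)); rep('y back')
print(go(-.040,-.0245,rate=.03)); rep('x near')
print(go(-.026,-.0245,rate=.02,contact_N=12)); rep('x')
E
python3 s10.py
```

```text
start 20.46 g [-47.9665 -23.    ] z 24.46476939034354 Fg [0.2459 2.0764 3.0508] T [ 0.6686 -0.1435 -0.0352]
False
y back 20.81 g [-47.9486 -23.37  ] z 24.444657464599732 Fg [-0.2597  5.7846  8.5602] T [ 1.0297 -0.0757 -0.0206]
False
x near 21.32 g [-41.8656 -24.073 ] z 24.449621071343287 Fg [-6.0108  1.4351 11.72  ] T [0.1693 0.7009 0.0722]
True
x 21.98 g [-33.854 -24.233] z 24.39630586002541 Fg [-0.9005 -0.5322  4.1696] T [-0.0086 -0.1405  0.0755]
```

The controller is compliant, roughly 3 N/mm, and a contact stop relaxes the push. So I'll build up the final push with small overshoot targets and watch the forces.

```bash
cat > s11.py <<'E'
from g import *
rep('start'); x0=gp()[0]
for dx in (.0015,.003,.0045):
    go(x0+dx,-.0242,rate=.01); rep('x+%.4f'%dx)
x1=x0+.0045
for y in (-.0225,-.021,-.0195,-.018):
    go(x1,y,rate=.01); rep('y%.4f'%y)
E
python3 s11.py
```

```text
start 22.07 g [-33.8596 -24.2042] z 24.403419676230765 Fg [-1.1384 -0.2315  4.8818] T [-0.0835 -0.1583  0.0266]
x+0.0015 22.5 g [-33.8517 -24.182 ] z 24.29797702449249 Fg [-4.5312 -0.4893 10.5378] T [0.0789 0.8266 0.1311]
x+0.0030 22.9 g [-33.7614 -24.1585] z 24.301076385937474 Fg [-8.6993 -1.338  13.1856] T [-0.3153  1.2181  0.0038]
x+0.0045 23.3 g [-33.7467 -24.1431] z 24.312775908799946 Fg [-13.3097  -2.2998  16.3182] T [-0.5956  1.6443 -0.0288]
y-0.0225 23.72 g [-33.7397 -24.0177] z 24.322426246790116 Fg [-14.598   -8.4856  14.7059] T [-1.454   1.841  -0.1128]
y-0.0210 24.12 g [-33.6982 -23.9064] z 24.364619486462935 Fg [-15.1199 -12.582   13.7417] T [-2.2613  1.9655 -0.2139]
y-0.0195 24.52 g [-33.6831 -22.999 ] z 24.392706269718072 Fg [-15.709  -14.6673  13.3538] T [-2.6534  2.0523 -0.3117]
y-0.0180 24.92 g [-33.6353 -22.7212] z 24.421768244784555 Fg [-16.8122 -18.9871  12.2344] T [-3.4046  2.1414 -0.2857]
```

x is firm against the short fence (TCP fixed at −33.7 with force rising). I'll ease the down force and push y a bit more to confirm it's against the long fence.

```bash
cat > s12.py <<'E'
from g import *
x1=-.0293
go(x1,-.018,rate=.01,z=.0252); rep('ease z')
for y in (-.0165,-.015):
    go(x1,y,rate=.01,z=.0252); rep('y%.4f'%y)
for n in ['wrist','side','top']:
    c=capture(n); save(c,n+'6.png')
    for r in silhouettes(n,'sample')[:1]:
        P,_,_=cloud(c,r['region']); T=P[(P[:,2]>.045)&(P[:,2]<.062)]
        print(n,round(r['conf'],2),np.round(r['xy']),r['region'].sum())
        if len(T)>20:
            rr=cv2.minAreaRect(T[:,:2].astype(np.float32)*1000); print('  z',np.median(T[:,2]),rr,'g',R2(GY).T@(np.array(rr[0])/1e3-GC)*1e3)
    P,_,_=cloud(c); g=(P[:,:2]-GC)@R2(GY)
    m=(g[:,0]>-.075)&(g[:,0]<.005)&(g[:,1]>-.05)&(g[:,1]<.0)&(P[:,2]>.046)&(P[:,2]<.062)
    print(n,'top cloud',m.sum(),np.percentile(g[m],[1,99],axis=0)*1e3 if m.sum()>10 else '')
E
python3 s12.py; python3 -c "
import cv2
for n in ['wrist6','side6']:
    im=cv2.imread('pics/%s.png'%n)
    if n=='side6': im=cv2.resize(im[110:210,220:353],None,fx=6,fy=6,interpolation=cv2.INTER_CUBIC)
    cv2.imwrite('pics/%sv.png'%n,im)"
```

```text
ease z 25.28 g [-33.6877 -22.6946] z 24.513679131820112 Fg [-14.0013 -20.078    2.6284] T [-3.6873  1.7576 -0.1959]
y-0.0165 25.68 g [-33.6472 -22.6542] z 24.556990836630106 Fg [-15.1777 -25.0356   1.6216] T [-4.6313  1.9045 -0.2917]
y-0.0150 26.08 g [-33.6305 -22.5604] z 24.582702903271837 Fg [-16.3336 -30.0361   0.5642] T [-5.5304  2.0468 -0.3727]
wrist 0.7 [259. 236.] 9150
  z 0.0553870501118021 ((580.7561645507812, -163.96661376953125), (58.356807708740234, 44.18967056274414), 5.1640625) g [-39.0155 -21.8276]
wrist top cloud 8153 [[-67.7657 -46.8286]
 [-12.1183  -0.6467]]
side 0.94 [276. 149.] 360
  z 0.05329988487118402 ((582.55126953125, -162.67703247070312), (68.22684478759766, 43.02891159057617), 5.599128246307373) g [-37.1051 -20.716 ]
side top cloud 192 [[-70.5826 -48.378 ]
 [ -8.8156  -0.1511]]
top top cloud 0
```

View pics/wrist6v.png

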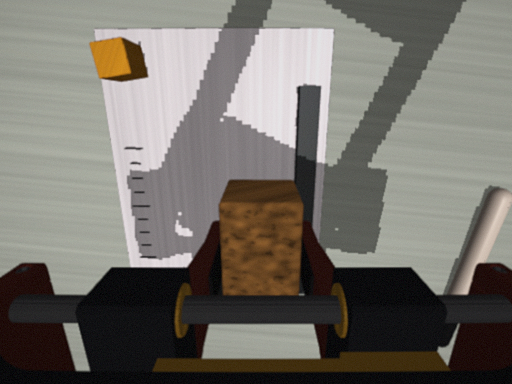

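View pics/side6v.png

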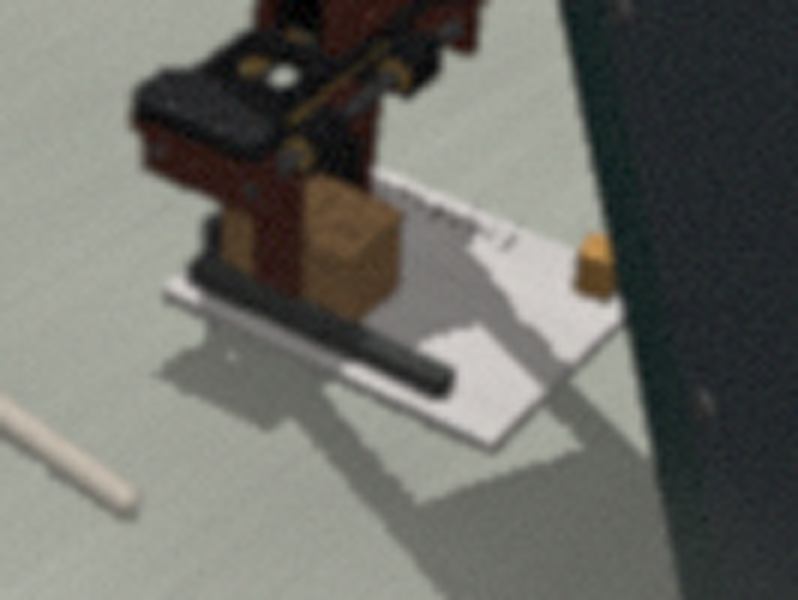

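The y force rises from 20 to 30 N with under 0.15 mm of travel, so the block is firm against both fences. The wrist image shows no slip (block edge still at row 181), and its top is about 54 mm high, which is flat on the plate. I'll balance the push to about 18–20 N each with some downforce, check that it's steady, and hand in.

```bash
cat > s13.py <<'E'
from g import *
go(-.0275,-.0175,rate=.01,z=.0246); rep('set')
sleep(.5); rep('after'); sleep(.5); rep('after')
c=capture('wrist'); save(c,'wrist7.png')
P,_,_=cloud(c); g=(P[:,:2]-GC)@R2(GY)
m=(g[:,0]>-.064)&(g[:,0]<-.02)&(g[:,1]>-.04)&(g[:,1]<-.005)&(P[:,2]>.05)&(P[:,2]<.062)
A=np.c_[g[m],np.ones(m.sum())]; s=np.linalg.lstsq(A,P[m,2],rcond=None)[0]; print('top slope',s[:2],'n',m.sum())
t=capture('top'); 
for r in spot_in('top','pen')[:1]: print('pen',atz(t,r['xy'],.012))
print('pedal pad',[atdepth(t,r['xy']) for r in spot_in('top','pedal_pad')[:1]])
print('gap',current_finger_gap(),'qvel',np.abs(current_qvel()).max())
E
python3 s13.py
```

```text
set 26.95 g [-33.5898 -22.6235] z 24.52043808943305 Fg [-20.8315 -21.5666  11.6468] T [-4.3294  2.5391 -0.1269]
after 27.55 g [-33.6188 -22.6397] z 24.50386204253905 Fg [-20.7613 -21.4913  11.7717] T [-4.3483  2.5744 -0.1826]
after 28.15 g [-33.624  -22.6225] z 24.472817107101676 Fg [-21.2471 -21.5375  11.2938] T [-4.3502  2.6148 -0.1694]
top slope [-0.0016 -0.0076] n 4774
pen [ 0.6311 -0.0088  0.012 ]
pedal pad []
gap 0.043622609400621425 qvel 0.0016911600209105814
```

```bash
cat > s14.py <<'E'
from g import *
c=capture('side'); save(c,'side8.png')
for q in ['pedal_pad','pen']: print(q,[(round(r['conf'],2),atdepth(c,r['xy'])) for r in spot_in('side',q)[:1]])
w=capture('wrist'); print('check',[(round(r['conf'],2),atdepth(w,r['xy'])) for r in spot_in('wrist','check_block')[:1]])
rep('final'); close_job(); print('closed')
E
python3 s14.py
```

```text
pedal_pad [(0.83, array([0.5655, 0.1381, 0.0563]))]
pen [(0.66, array([ 0.6257, -0.0011,  0.008 ]))]
check [(0.98, array([ 0.4886, -0.2468,  0.0334]))]
final 28.7 g [-33.6001 -22.6469] z 24.509252392326875 Fg [-20.7711 -21.6807  11.3111] T [-4.2866  2.5771 -0.1812]
the job is handed in; nothing more can be done
closed
```

The job is handed in at about 29 s of the 64 s allowed, with the block still gripped and pushed into the gauge corner. No verdict is reported, so the result rests on my own checks.

**What I did**
- I pressed the pedal to its stop (pad at 40.5 mm, about 13 N, held 0.3 s) and let it up.
- I gripped the ejected block across its 44 mm sides, set it on the silver gauge plate, and pushed it into the corner.

**Last checks**
- **Push:** the tool force was about 21 N toward each fence and 11 N down. Further push gave almost no movement in either direction. The tool force includes some friction, so the force on each fence is somewhat lower.
- **Block:** the gripper gap was 43.6 mm and the arm was at rest. The block's top was level within 0.01 rad and its yaw within about 0.5° of the gauge.
- **Position:** the tool stood at x −33.6 and y −22.6 mm from my measured corner, against −35 and −22 for the block fully home. That gap is within the calibration error of about 2 mm.
- **Brass block:** still at its starting place, within about 5 mm.

**Checks that disagreed or failed**
- The first x push stopped early on a force transient, so I repeated it.
- The last side-view spot for the pedal landed on the lever, behind the pad (z 56 mm). It doesn't confirm that the pedal is up. The wrist view after release did, with the pad at 71 mm, and nothing has touched it since.
- The last spots on the pen read about 20–25 mm further in x than at the start. The arm partly hides the pen and the spots fall at different points along it. I never touched the pen, and it looks unmoved in the pictures.

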